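Seat the white reference disc in the reader plate and bring the reading head over it

ROBOT

A 7-joint arm with a two-finger parallel gripper is mounted at the origin on a cart in front of the work surface, level with it; the furniture and walls round the work are solid. World frame = base frame: x ahead of the robot, y to its left, z up, the work surface at z = 0. Lengths are in m, angles in rad, forces in N, time in s.
With the tool pointing down it reaches from about 0.375 to 0.925 m from the base axis. Payload 3.1 kg.
Tool frame: the origin (TCP) lies on the front face of the gripper's body, between the roots of the fingers; the fingertips stand 73 mm ahead of it and the grasp point (between the pads) lies bot.grasp_offset ahead of it (bot.grasp_offset is the distance from the TCP to the grasp point, in m); z points along the fingers, y is the line along which they close (so a half turn about z gives the same grasp; the last joint's range is limited). The gripper opens to 85 mm and grips with 20 to 120 N. Pads are 22 mm wide; open, the fingers measure 114 mm over their backs; the gripper's body (76 mm by 85 mm) begins 54 mm behind the grasp point. The pads swing forward as they close: fully open they stand 13 mm farther back than shut.
Start: joints at [1.056, 0.383, 0.044, 1.598, -0.018, 1.161, -0.05], TCP at [0.263, -0.594, 0.304] pointing down, gripper open.
Joint ranges: [-2.61, 2.61], [-0.41, 2.15], [-1.48, 1.57], [0, 2.5], [-1.57, 4.71], [0.05, 1.97], [-2.85, 2.85]. Speed limits (rad/s): [2.79, 2.79, 3.14, 3.14, 3.14, 3.14, 3.14].

INTERFACE

Orientations are given as a unit quaternion [w, x, y, z].
In Python, from plant import bot gives the robot as it stands. The module is installed in compiled form; this text tells all that it offers.
- The arm moves only by the tool arm_command, never from a script. Its argument "deltas" is text: rows parted by semicolons, each of 6 numbers parted by spaces: the shift along the tool's x, y, z each as a share of 75 cm, from -1 to 1, then the turn, a rotation vector about the tool's x, y, z each as a share of 2 rad, from -1 to 1. In form: x y z wx wy wz; .... A call has 1 to 8 rows; each row is the pose to reach, as a shift and turn from the pose commanded when the call began, along the tool's axes at that moment; what a row does not reach only later rows make up. A row lasts 1/8 s, in which the tool goes at most 62.5 mm and 10.7 degrees, less where a joint would pass 70% of its speed; a pose out of reach is approached as far as the arm can. A call with a number of a shift or a turn outside -1 to 1 is refused whole. A call with a gripper value outside its range is refused whole. "gripper" is the closure, from 0 (fully open) to 1 (shut), set as the call begins (left out, the last holds). The fingers move at their own pace and stop on an object; "newtons" is the grip in N (left out, the last holds). Time passes only in rows, so rows that repeat a pose let the fingers close. It gives the time, the measured TCP pose, the force, the opening and the grip force at its end, in the units of the state.
- bot.sense(): the state, without advancing time (a new reading comes with each control period).
- bot.camera(name): name is "scene" or "top"; returns a dict with "image" (384x512x3 uint8, red, green, blue), "range_z" (384x512 float32, m along the optical axis (not along the pixel's ray), 0 where there is no reading), "intrinsics" (3x3 intrinsics, pixels), "eye" and "attitude" of the camera in the world. Camera axes: x right, y down, z forward; pixel columns grow to the right and rows downward; lengths in m; the calibration is good to about 2 mm. A picture is of the moment at which its call begins.
- bot.close_job(): hands the job in; it is judged then, once.
The state is a dict: "time": time; "joint_pos": joint angles; "qvel": joint speeds; "tau": joint torques, N m; "ee_pos": TCP position; "orientation": TCP orientation; "wrist_force": force on the tool from outside, world axes, zero at the start; "wrist_torque": the same for the moment, N m; "opening": opening from 0.0 (shut) to 1.0 (fully open); "grip_force": force on a finger pad.
Only numpy, scipy, OpenCV 4.12 (cv2) and the standard library are available. Lean on these libraries where they do the work, as an engineer would, in place of code of your own. Each camera call takes 0.05 s, during which the arm holds its last target. There are 200 camera calls.

TASK

Make the reflectance reader ready for calibration: slide the white ceramic reference disc along the reader's metal plate, without lifting it off the plate, until it drops fully into the round pocket. Then draw the reading head along its rail to the stop, so that it stands over the seated disc, and let go. Leave the small things standing round the reader where they are.

Things in the scene. Friction and masses are not known exactly. Their poses are not given: they have to be found in the camera images.
- reader: Fixed metal reader plate lying flat on the worktop, 175 x 280 x 20 mm. Origin: on the worktop below the plate; the plate spans its x -75 to +100 mm and y -140 to +140 mm, flat top at z = 20 mm. It stands about a quarter turn round: its +y end points towards the robot (world -x, within 0.25 rad), its +x side, with the rail, to the left. Free sliding surface: x -75 to +70 mm.
- rail (a point): Middle of the top of the steel rail on the plate, at x 85, y 0 mm of the reader, 36 mm over the worktop. The rail is 14 mm wide, 270 mm long along y, with black end posts 24 mm wide (x), 10 mm long, 50 mm high over the worktop at y -135 and +135 mm, and a black stop collar, 12 mm long, 46 mm high over the worktop, at y +13 mm, where the head's carriage stops.
- pocket (a point): Centre of the floor of the round pocket in the plate: 65 mm across, 5 mm deep (floor 15 mm over the worktop), at x 0, y -20 mm of the reader; dark floor, rim with a 1 mm chamfer.
- disc: Loose white ceramic reference disc, 60 mm across, 10 mm thick, about 90 g (varies). It starts flat on the plate's top on the reader's +y half (the end nearer the robot), clear of the pocket. Origin: centre of its underside, z along its axis. Seated in the pocket its top stands 5 mm over the plate; not seated, 10 mm.
- head (a joint): Travel (m) of the reading head along the reader's +y on its rail: near 0 parked at the -y end (far from the robot), 0.090 at the stop, where its grip stands right over the pocket. It moves with about 2 N of friction and stays where it is left. There is no latch.
- head_grip (a point): Middle of the top of the head's grip: an upright black fin, 14 mm thick along the reader's y, 36 mm long along its x, standing 31 mm proud of the head's flat grey arm. Its top is 82 mm over the worktop. It lies at x = 0 of the reader, so the line from here to the pocket is the reader's +y, the way the head slides.
- head_arm (a point): Point on the underside of the head's grey arm, right below the grip, 27 mm over the worktop: 7 mm over the plate, so the arm clears a seated disc but not one lying on the plate. The arm is 50 mm wide (y), reaches 32 mm to -x of this point and to the rail at +x, top 51 mm over the worktop; at the rail a black carriage 54 mm wide, 56 mm high.
- brass_weight: Brass check weight, 27 mm across, 39 mm high, standing on the worktop to the right of the reader (its -x side). Origin: centre of its underside. To be left alone.
- lab_timer: White laboratory timer lying flat on the worktop near the front edge, in front of the tissue box, right of the reader, 64 x 68 mm, 23 mm high. Origin: centre of its underside. To be left alone.
- white_jar: White screw-top jar, 44 mm across, 61 mm high, standing on the worktop beyond the reader's far (-y) end. Origin: centre of its underside. To be left alone.
- vial: Small vial, 23 mm across, 28 mm high, standing on the worktop beyond the reader's far (-y) end. Origin: centre of its underside. To be left alone.
Mind the look-alikes: they are no part of the job. Of the things like the disc, leave any that is purple or turquoise; of the rest the larger one is meant.

How it is judged:
By the outcome, as a careful person would: the job done as asked, in the order asked, and still so for the second after the job is handed in, with the robot touching nothing.
It also fails if it takes over 48 s, if anything falls off the work surface, if the arm or the gripper's body presses on something with over 40 N, if the wrist force passes 120 N, or if a joint passes its speed limit or range.

## Working session

There is one attempt and no reset: what is moved stays moved. The work goes in short steps, Python scripts to look and compute and a tool call to move; the robot and the scene stay as the last step left them, time stands still between calls to the robot, and variables do not carry over. Pictures are saved under pics/ and viewed, at most 10 in all, crops included, and the job is handed in when it is done.

Besides the shell and the picture viewer there is one more tool, called after "Emit:" by a JSON object that holds its "api" and its "payload", one argument or row to a line. arm_command: Moves the arm, as the interface text tells. Shift numbers are shares of 75 cm and turn numbers shares of 2 rad, none past 1 either way. Its arguments: {"type":"object","properties":{"deltas":{"type":"string"},"gripper":{"type":"number"},"newtons":{"type":"number"}},"required":["deltas"]}

```bash
mkdir -p pics; cat > h.py <<'E'
import numpy as np, cv2
from plant import bot
from scipy.spatial.transform import Rotation as R
def cam(n):
    c=bot.camera(n); return c
def rot(c):
    a=np.array(c["attitude"],float)
    return a if a.shape==(3,3) else R.from_quat(a[[1,2,3,0]]).as_matrix()
def cloud(c):
    K=c["intrinsics"];z=c["range_z"];v,u=np.mgrid[:z.shape[0],:z.shape[1]]
    p=np.stack([(u-K[0,2])/K[0,0]*z,(v-K[1,2])/K[1,1]*z,z],-1)
    return p@rot(c).T+np.array(c["eye"])
E
python3 - <<'E'
from h import *
for n in("top","scene"):
    c=cam(n);cv2.imwrite(f"pics/{n}0.png",c["image"][...,::-1]);np.savez(f"{n}0.npz",**c);print(n,c["eye"],c["attitude"],c["intrinsics"])
print(bot.sense(),bot.grasp_offset)
E
```

```text
top [0.42273959 0.17351371 0.91555518] [-0.05906125  0.71293584 -0.69685206  0.05129787] [[377.44283647   0.         253.62882727]
 [  0.         377.44283647 194.86230772]
 [  0.           0.           1.        ]]
scene [-0.10277522  0.57886386  0.45898484] [ 0.26595442 -0.42211253  0.7312094  -0.46521187] [[358.37621624   0.         259.2139893 ]
 [  0.         358.37621624 196.30054659]
 [  0.           0.           1.        ]]
{'time': 0.1, 'joint_pos': array([ 1.05621319,  0.38376093,  0.04385329,  1.59946137, -0.01789185,
        1.16118652, -0.04991384]), 'qvel': array([ 0.00015281, -0.00197474,  0.00041837, -0.00249448,  0.00124179,
        0.00123516, -0.00107346]), 'tau': array([ 3.03773879e-03, -4.34725821e+01,  1.02950010e+00, -2.50453109e+01,
        1.09059369e-02,  5.43149334e-03, -1.01285738e-05]), 'ee_pos': array([ 0.26284682, -0.59372198,  0.30258726]), 'orientation': array([-1.16892967e-03,  9.78358731e-01,  2.06912359e-01, -3.19369864e-04]), 'wrist_force': array([-0.11442587, -0.08710054, -0.19543608]), 'wrist_torque': array([0.02659816, 0.01391103, 0.03443182]), 'grip_force': 0.0, 'opening': 0.998636138638271} 0.0539
```

View pics/top0.png

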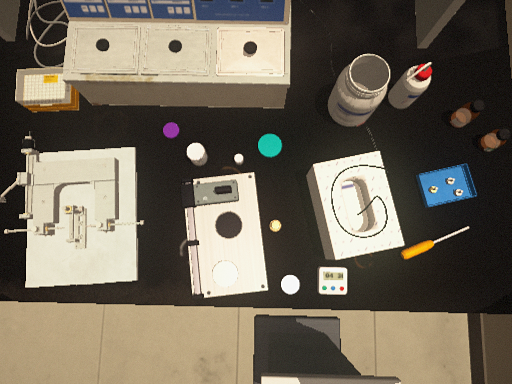

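View pics/scene0.png

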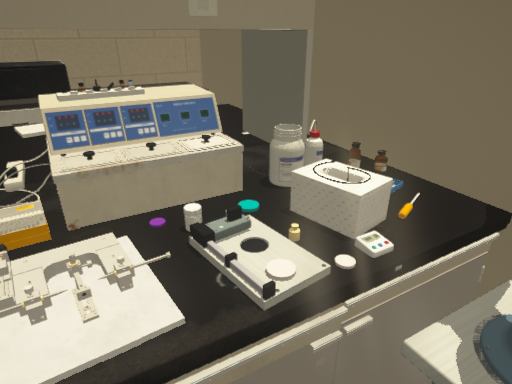

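The top view shows the disc on the plate at about (225,273), the pocket at (229,225) and the head grip at (222,190). The small white look-alike lies off the plate at (290,284).

```bash
cat > m.py <<'E'
from h import *
def comp(mask,seed):
    n,l=cv2.connectedComponents(mask.astype(np.uint8),connectivity=4); return l==l[seed[1],seed[0]]
def ray(c,uv,z):
    K=c["intrinsics"];d=rot(c)@np.array([(uv[0]-K[0,2])/K[0,0],(uv[1]-K[1,2])/K[1,1],1]);e=np.array(c["eye"]);return e+d*(z-e[2])/d[2]
E
python3 - <<'E'
from m import *
c=dict(np.load("top0.npz"));P=cloud(c);im=c["image"].astype(int);Z=P[...,2]
for s in [(225,273),(229,225),(222,190),(245,250),(189,260)]: print(s,P[s[1],s[0]].round(4),im[s[1],s[0]])
g=im.min(-1)
# plate: whole reader
win=np.zeros_like(g,bool);win[165:305,175:275]=1
pl=comp(win&(abs(Z-.020)<.005)&(g>120),(245,250))
print("plate n",pl.sum())
r=cv2.minAreaRect(np.argwhere((win&(Z>.012)))[:,::-1].astype(np.float32))
b=cv2.boxPoints(r);W=np.array([ray(c,q,.02) for q in b]);print("corners",W.round(4).tolist(),np.linalg.norm(W-np.roll(W,1,0),axis=1))
dk=comp(win&(im.max(-1)<70),(229,225));v,u=np.nonzero(dk)
ct=cv2.findContours(dk.astype(np.uint8),0,1)[0][0];el=cv2.fitEllipse(ct);print("pocket",el,ray(c,el[0],.02),dk.sum())
d=comp(win&(Z>.0255)&(Z<.036),(225,273));ct=cv2.findContours(d.astype(np.uint8),0,1)[0];ct=max(ct,key=len);el=cv2.fitEllipse(ct);print("disc",el,ray(c,el[0],.03),d.sum())
f=win&(Z>.07);f=comp(f,(222,190));v,u=np.nonzero(f);print("grip",f.sum(),P[f].mean(0),P[f].min(0),P[f].max(0),ray(c,(u.mean(),v.mean()),.082))
x0,y0,x1,y1=175,160,300,310
cv2.imwrite("pics/crop.png",cv2.resize(c["image"][y0:y1,x0:x1,::-1],None,fx=4,fy=4,interpolation=cv2.INTER_CUBIC))
E
```

```text
(225, 273) [0.3787 0.2464 0.032 ] [247 248 239]
(229, 225) [0.4903 0.2421 0.0161] [77 66 61]
(222, 190) [0.5632 0.2553 0.0833] [61 52 49]
(245, 250) [0.4322 0.2022 0.0202] [248 243 229]
(189, 260) [0.406  0.3325 0.0213] [208 186 163]
plate n 5497
corners [[0.6306, 0.3782, 0.02], [0.6358, 0.1372, 0.02], [0.3111, 0.1323, 0.02], [0.3055, 0.36, 0.02]] [0.32566544 0.24106913 0.32471853 0.22776215]
pocket ((255.5, 191.5), (445.6497497558594, 616.610595703125), 90.0) [0.57197056 0.18073879 0.02      ] 191276
disc ((224.6398468017578, 273.2389221191406), (24.993364334106445, 25.41074562072754), 15.177407264709473) [0.3780721  0.24732665 0.03      ] 534
grip 108 [0.56690641 0.25434643 0.08083505] [0.55927386 0.23755317 0.07045502] [0.57557393 0.27136641 0.08554275] [0.5667087  0.25423943 0.082     ]
```

View pics/crop.png

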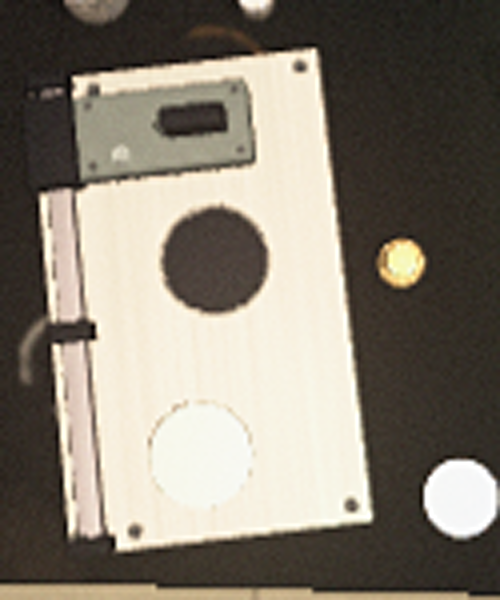

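The crop shows the pocket centre at crop (215,259), the disc at (202,453), the grip at (195,119), and the rail and stop on the left. The head is parked at the far end.

```bash
cat >> m.py <<'E'
def pose():
    s=bot.sense();q=s["orientation"];return s["ee_pos"],R.from_quat(q[[1,2,3,0]]),s
def rows(p0,R0,p,Rt):
    d=R0.inv().apply(np.array(p)-p0)/.75; w=(R0.inv()*Rt).as_rotvec()/2
    return d.round(4),w.round(4)
def tool(yaw): # tool down, tool x at world angle yaw
    return R.from_euler('z',yaw)*R.from_euler('x',np.pi)
E
python3 - <<'E'
from m import *
c=dict(np.load("top0.npz"));P=cloud(c);im=c["image"].astype(int)
w=np.zeros(im.shape[:2],bool);w[205:245,208:250]=1
dk=w&(im.max(-1)<150);dk=comp(dk,(229,225));ct=max(cv2.findContours(dk.astype(np.uint8),0,1)[0],key=len);el=cv2.fitEllipse(ct);pk=ray(c,el[0],.02);print("pocket",el,pk)
# right plate edge
pts=[]
for v in range(185,285,2):
    g=im[v,235:280].min(-1); k=np.where(g>150)[0].max();a,b=g[k],g[k+1];pts.append(ray(c,(235+k+(a-150)/(a-b+1e-9),v),.02)[:2])
vx,vy,x0,y0=cv2.fitLine(np.array(pts,np.float32),cv2.DIST_HUBER,0,.01,.01).ravel()
ey=-np.array([vx,vy])*np.sign(vx);ex=np.array([ey[1],-ey[0]]);print("ey",ey,"angle",np.arctan2(-ey[1],-ey[0]))
print("pocket from right edge x (75)",(pk[:2]-[x0,y0])@ex)
for n,q in [("disc",[.3781,.2473]),("grip",[.5667,.2542])]:
    d=np.array(q)-pk[:2];print(n,"rel pocket x,y",d@ex,d@ey)
d=pk[:2]-np.array([.5667,.2542]);print("grip->pocket angle",np.arctan2(d[1],d[0]),np.arctan2(ey[1],ey[0]))
c=dict(np.load("scene0.npz"));P=cloud(c);Z=P[...,2]
# cross-check disc in scene cam
f=(Z>.026)&(Z<.034)&(c["image"].min(-1)>150);f[:, :262]=0;f[:,300:]=0;f[:255]=0;f[285:]=0
print("scene disc",(P[f].min(0)+P[f].max(0))/2,np.ptp(P[f],axis=0),f.sum())
E
```

```text
pocket ((228.34556579589844, 224.65789794921875), (25.302141189575195, 25.52914810180664), 62.0120849609375) [0.49077106 0.24337196 0.02      ]Traceback (most recent call last):
  File "<stdin>", line 8, in <module>
IndexError: index 45 is out of bounds for axis 0 with size 45
```

```bash
python3 - <<'E'
from m import *
c=dict(np.load("top0.npz"));im=c["image"].astype(int)
pk=np.array([.49077,.24337])
pts=[]
for v in range(190,285,2):
    g=im[v,:,:].min(-1).astype(float); k=246
    while g[k+1]>130:k+=1
    pts.append(ray(c,(k+(g[k]-130)/(g[k]-g[k+1]),v),.02)[:2])
vx,vy,x0,y0=cv2.fitLine(np.array(pts,np.float32),cv2.DIST_HUBER,0,.01,.01).ravel()
ey=-np.array([vx,vy])*np.sign(vx);ex=np.array([ey[1],-ey[0]]);print("ey",ey)
print("pocket from right edge x (.075)",(pk-[x0,y0])@ex)
for n,q in [("disc",[.3781,.2473]),("grip",[.5667,.2542])]:
    d=np.array(q)-pk;print(n,"rel pocket x,y",d@ex,d@ey)
c=dict(np.load("scene0.npz"));P=cloud(c);Z=P[...,2]
f=(Z>.026)&(Z<.036)&(c["image"].min(-1)>150);f[:, :262]=0;f[:,300:]=0;f[:255]=0;f[285:]=0
print("scene disc",(P[f].min(0)+P[f].max(0))/2,np.ptp(P[f],axis=0),f.sum())
p,R0,s=pose();yaw=np.arctan2(-ey[1],-ey[0])
for t in [(.45,-.25,.3),(.47,.1,.3),(.3781,.2473,.20)]: print(t,*rows(p,R0,t,tool(yaw)))
E
```

```text
ey [-0.99010944 -0.14029706]
pocket from right edge x (.075) 0.07461760401477271
disc rel pocket x,y 0.01969839932799338 0.11100426359057425
grip rel pocket x,y 7.012987017629374e-05 -0.07669842716574668
scene disc [0.37699737 0.26274073 0.03151302] [0.059562   0.09123719 0.00843696] 438
(0.45, -0.25, 0.3) [ 0.4137 -0.318   0.0042] [-0.0012  0.0002  0.138 ]
(0.47, 0.1, 0.3) [ 0.627  -0.7339  0.0051] [-0.0012  0.0002  0.138 ]
(0.3781, 0.2473, 0.2) [ 0.5945 -0.9628  0.139 ] [-0.0012  0.0002  0.138 ]
```

Emit:
{"api": "arm_command", "payload": {
  "deltas": "0.41 -0.32 0 0 0 0.138; 0.41 -0.32 0 0 0 0.138; 0.41 -0.32 0 0 0 0.138; 0.41 -0.32 0 0 0 0.138; 0.41 -0.32 0 0 0 0.138; 0.41 -0.32 0 0 0 0.138; 0.627 -0.734 0 0 0 0.138; 0.627 -0.734 0 0 0 0.138",
  "gripper": 0.16,
  "newtons": 20
}}

```text
time: 1.1
ee_pos: [0.4503, -0.1369, 0.3035]
orientation: [-0.0, 0.998, 0.071, -0.0]
wrist_force: [0.6, 0.2, 0.3]
opening: 0.84
grip_force: 0.0
```

```bash
cat >> m.py <<'E'
ey=np.array([-.9901,-.1403]);ex=np.array([-.1403,.9901]);YAW=np.arctan2(.1403,.9901)
PK=np.array([.4908,.2434])
def need(*ts):
    p,R0,s=pose();print("t",s["time"],"p",p.round(4),"open",s["opening"],"F",s["wrist_force"].round(2))
    for t in ts: print(np.round(t,4),*rows(p,R0,t,tool(YAW)))
E
python3 -c "
from m import *
need((.47,.1,.3),(.42,.2,.25),(.3781,.2473,.18))"
```

```text
t 1.1 p [ 0.4503 -0.1369  0.3035] open 0.8399011401730981 F [0.59 0.19 0.34]
[0.47 0.1  0.3 ] [ 0.0704 -0.309   0.0048] [-0.0001  0.0001  0.0002]
[0.42 0.2  0.25] [ 0.0232 -0.4504  0.0715] [-0.0001  0.0001  0.0002]
[0.3781 0.2473 0.18  ] [-0.0232 -0.5207  0.1648] [-0.0001  0.0001  0.0002]
```

Emit:
{"api": "arm_command", "payload": {
  "deltas": "0.07 -0.309 0 0 0 0; 0.07 -0.309 0 0 0 0; 0.07 -0.309 0 0 0 0; 0.023 -0.45 0.07 0 0 0; 0.023 -0.45 0.07 0 0 0; -0.0232 -0.5207 0.165 0 0 0; -0.0232 -0.5207 0.165 0 0 0; -0.0232 -0.5207 0.165 0 0 0"
}}

```text
time: 2.1
ee_pos: [0.3735, 0.2469, 0.1772]
orientation: [0.001, 0.997, 0.075, -0.004]
wrist_force: [1.0, -0.7, 0.1]
opening: 0.838
grip_force: 0.0
```

```bash
python3 -c "
from m import *
c=cam('scene');cv2.imwrite('pics/s1.png',c['image'][100:,150:450][:,:,::-1].repeat(2,0).repeat(2,1))
P=cloud(c);p,_,_=pose()
z0=p[2]
m=(P[...,2]>.05)&(P[...,2]<z0-.01)&(np.hypot(P[...,0]-p[0],P[...,1]-p[1])<.08)
d=P[m][:,:2]-p[:2];a=d@ex
for s in(a>.02,a<-.02):
  if s.sum(): print(s.sum(),'tip',z0-np.percentile(P[m][s][:,2],[0,1,5]),'ex',np.percentile(a[s],[1,99]),'ey',np.percentile((d@ey)[s],[1,99]))
need((.3781,.2473,.09))"
```

```text
359 tip [0.12806495 0.12774758 0.060375  ] ex [0.03467263 0.06954064] ey [-0.0069314  0.0412374]
332 tip [0.0654424  0.06466162 0.06144335] ex [-0.06244871 -0.03156038] ey [-0.00997615  0.01442983]
t 2.15 p [0.3754 0.2461 0.1782] open 0.8413823790088438 F [ 0.29  0.31 -0.99]
[0.3781 0.2473 0.09  ] [ 0.0043 -0.0011  0.1175] [0.0003 0.0024 0.0027]
```

View pics/s1.png

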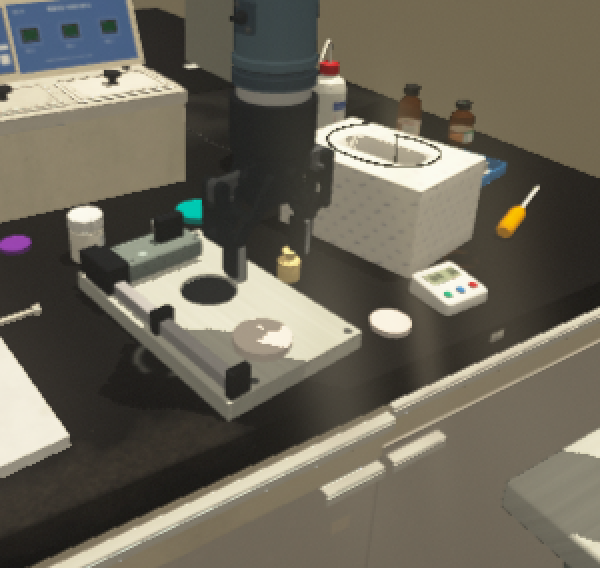

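The scene view shows the open gripper above the disc (crop (262,337)), with the tips about 65 mm ahead of the TCP and nothing in the way.

Emit:
{"api": "arm_command", "payload": {
  "deltas": "0 0 0.06 0 0 0; 0 0 0.08 0 0 0; 0 0 0.08 0 0 0; 0 0 0.08 0 0 0"
}}

```text
time: 2.65
ee_pos: [0.3796, 0.2453, 0.1214]
orientation: [-0.0, 0.998, 0.07, 0.001]
wrist_force: [-0.3, 0.6, -0.1]
opening: 0.839
grip_force: 0.0
```

```bash
python3 -c "
from m import *
need((.3781,.2473,.091))"
```

```text
t 2.65 p [0.3796 0.2453 0.1214] open 0.8387065943114478 F [-0.31  0.62 -0.09]
[0.3781 0.2473 0.091 ] [-0.0018 -0.0029  0.0405] [-0.0003 -0.0012 -0.0005]
```

Emit:
{"api": "arm_command", "payload": {
  "deltas": "-0.001 -0.0027 0.02 0 0 0; -0.001 -0.0027 0.034 0 0 0; -0.001 -0.0027 0.04 0 0 0; -0.001 -0.0027 0.04 0 0 0"
}}

```text
time: 3.15
ee_pos: [0.3769, 0.2468, 0.0895]
orientation: [0.0, 0.998, 0.071, -0.001]
wrist_force: [0.6, 0.6, 0.7]
opening: 0.842
grip_force: 0.0
```

```bash
python3 -c "
from m import *
need((.3781,.2473,.091))"
```

```text
t 3.15 p [0.3769 0.2468 0.0895] open 0.8419545004750352 F [0.59 0.62 0.7 ]
[0.3781 0.2473 0.091 ] [ 0.0017 -0.0004 -0.002 ] [0.0002 0.0007 0.0002]
```

Emit:
{"api": "arm_command", "payload": {
  "deltas": "0.001 0 -0.0018 0 0 0; 0.001 0 -0.0018 0 0 0; 0.001 0 -0.0018 0 0 0; 0.001 0 -0.0018 0 0 0; 0.001 0 -0.0018 0 0 0",
  "gripper": 0.34,
  "newtons": 20
}}

```text
time: 3.78
ee_pos: [0.3781, 0.247, 0.0915]
orientation: [0.0, 0.998, 0.07, -0.0]
wrist_force: [-0.8, -0.5, -0.1]
opening: 0.691
grip_force: 21.7
```

```bash
python3 -c "
from m import *
p,_,s=pose()
print(s['grip_force'])
t=np.r_[PK,.091]
need(t*.5+np.r_[p[:2],.091]*.5,t)"
```

```text
21.681547164916992
t 3.775 p [0.3781 0.247  0.0915] open 0.691070994547104 F [-0.8  -0.54 -0.1 ]
[0.4344 0.2452 0.091 ] [0.0741 0.013  0.0006] [0. 0. 0.]
[0.4908 0.2434 0.091 ] [0.1482 0.0259 0.0006] [0. 0. 0.]
```

Emit:
{"api": "arm_command", "payload": {
  "deltas": "0.02 0.0035 0.0006 0 0 0; 0.04 0.007 0.0006 0 0 0; 0.06 0.0105 0.0006 0 0 0; 0.08 0.014 0.0006 0 0 0; 0.1 0.0175 0.0006 0 0 0; 0.12 0.021 0.0006 0 0 0; 0.135 0.0236 0.0006 0 0 0; 0.148 0.0259 0.0006 0 0 0"
}}

```text
time: 4.78
ee_pos: [0.4921, 0.243, 0.0908]
orientation: [0.0, 0.998, 0.07, 0.0]
wrist_force: [-0.6, 0.9, -1.3]
opening: 0.69
grip_force: 21.7
```

Emit:
{"api": "arm_command", "payload": {
  "deltas": "0 0 0 0 0 0; 0 0 0 0 0 0"
}}

```text
time: 5.03
ee_pos: [0.4906, 0.2429, 0.0906]
orientation: [0.0, 0.998, 0.07, -0.0]
wrist_force: [0.1, 0.1, -0.7]
opening: 0.688
grip_force: 21.7
```

```bash
python3 - <<'E'
from m import *
need(np.r_[PK,.091]);print(bot.sense()["grip_force"])
c=cam("scene");cv2.imwrite('pics/s2.png',cv2.resize(c['image'][200:310,170:340,::-1],None,fx=4,fy=4))
E
```

```text
t 5.025 p [0.4906 0.2429 0.0906] open 0.6881506527216872 F [ 0.1   0.13 -0.7 ]
[0.4908 0.2434 0.091 ] [ 0.0004 -0.0006 -0.0005] [ 0.0002  0.0003 -0.0002]
21.742476224899292
```

View pics/s2.png

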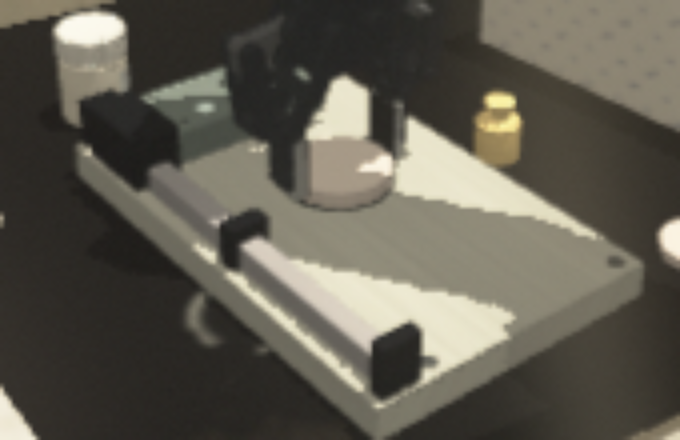

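The disc, still held, is over the pocket (crop (345,170)), covering it. Now I release it slightly.

Emit:
{"api": "arm_command", "payload": {
  "deltas": "0 0 0 0 0 0; 0 0 0 0 0 0; 0 0 0 0 0 0; 0 0 0 0 0 0",
  "gripper": 0.22
}}

```text
time: 5.58
ee_pos: [0.4907, 0.2435, 0.0911]
orientation: [-0.0, 0.998, 0.07, 0.0]
wrist_force: [0.1, -0.3, 0.2]
opening: 0.781
grip_force: 0.0
```

```bash
python3 - <<'E'
from m import *
need(np.r_[PK,.091])
c=cam("scene");P=cloud(c);im=c["image"]
d=P[...,:2]-PK;w=(np.hypot(d[...,0],d[...,1])<.026)&(P[...,2]<.05)
print("disc top z",np.percentile(P[w][:,2],[5,25,50,75,95]),w.sum())
w=(np.hypot(*(P[...,:2]-(PK+.07*ey)).transpose(2,0,1))<.02);print("plate z",np.median(P[w][:,2]))
E
```

```text
t 5.575 p [0.4907 0.2435 0.0911] open 0.7811942052638544 F [ 0.11 -0.33  0.25]
[0.4908 0.2434 0.091 ] [0.0001 0.0001 0.0002] [-0.     -0.0001  0.    ]
disc top z [0.02346842 0.02422247 0.02474995 0.02513988 0.02586003] 221
plate z 0.39031124765261493
```

The disc is seated: its top reads 24.8 mm across the whole face. Next I lift, shut the fingers and go behind the fin.

Emit:
{"api": "arm_command", "payload": {
  "deltas": "0 0 -0.04 0 0 0; 0 0 -0.1 0 0 0; 0 0 -0.15 0 0 0; 0 0 -0.15 0 0 0"
}}

```text
time: 6.12
ee_pos: [0.4929, 0.2449, 0.2073]
orientation: [-0.001, 0.998, 0.07, 0.004]
wrist_force: [0.3, -0.4, -0.1]
opening: 0.779
grip_force: 0.0
```

Emit:
{"api": "arm_command", "payload": {
  "deltas": "0.08 0 0 0 0 0; 0.143 0 0 0 0 0; 0.143 0 0 0 0 0; 0.143 0 0.03 0 0 0; 0.143 0 0.03 0 0 0; 0.143 0 0.03 0 0 0",
  "gripper": 1
}}

```text
time: 6.88
ee_pos: [0.5953, 0.2585, 0.1801]
orientation: [0.0, 0.997, 0.071, -0.001]
wrist_force: [-0.1, -0.9, -0.8]
opening: -0.003
grip_force: 0.0
```

```bash
python3 - <<'E'
from m import *
need(np.r_[PK-.107*ey,.131])
c=cam("top");cv2.imwrite('pics/t2.png',cv2.resize(c['image'][150:300,170:300,::-1],None,fx=4,fy=4))
np.savez("t2.npz",**c);P=cloud(c);d=P[...,:2]-PK
w=(np.hypot(d[...,0],d[...,1])<.026)
print("disc top z",np.percentile(P[w][:,2],[5,25,50,75,95]),w.sum())
f=(P[...,2]>.07)&(P[...,2]<.09)&(np.hypot(d[...,0],d[...,1])<.11);print("fin visible",f.sum(),P[f].mean(0) if f.any() else 0)
c=cam("scene");P=cloud(c);p,_,_=pose();d=P[...,:2]-p[:2]
w=(np.hypot(d[...,0],d[...,1])<.04)&(P[...,2]>.095)&(P[...,2]<p[2]-.02);q=P[w];print("tip",p[2]-np.percentile(q[:,2],[0,1,5]),"ey",np.percentile(d[w]@ey,[1,99]),"ex",np.percentile(d[w]@ex,[1,99]))
E
```

```text
t 6.875 p [0.5953 0.2585 0.1801] open -0.002938129874496129 F [-0.09 -0.93 -0.77]
[0.5967 0.2584 0.131 ] [0.002  0.0004 0.0655] [0.0003 0.0011 0.0007]
disc top z [0.02316148 0.02475925 0.02604769 0.49480928 0.51422933] 530
fin visible 9 [0.56144969 0.26879094 0.07977649]
tip [0.07267655 0.07191076 0.06649483] ey [-0.00825326  0.01413309] ex [-0.03025867  0.03381462]
```

View pics/t2.png

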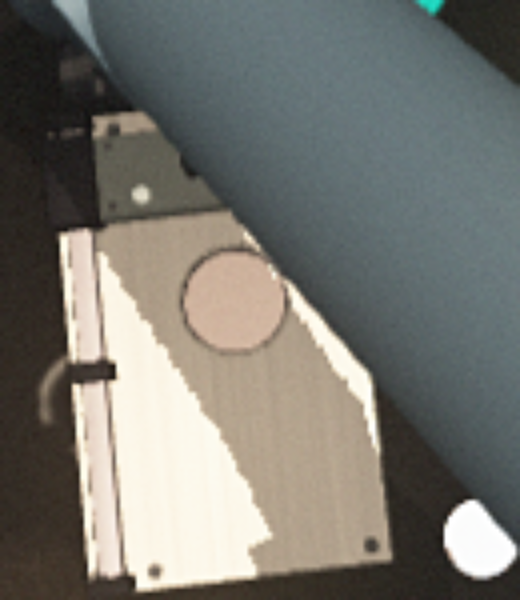

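The disc sits in the pocket with a dark ring of gap all round it (crop (235,300)). Next I go down behind the fin.

Emit:
{"api": "arm_command", "payload": {
  "deltas": "0.001 0 0.03 0 0 0; 0.001 0 0.055 0 0 0; 0.001 0 0.065 0 0 0; 0.001 0 0.065 0 0 0"
}}

```text
time: 7.48
ee_pos: [0.5969, 0.2582, 0.1307]
orientation: [0.0, 0.998, 0.07, -0.001]
wrist_force: [-0.9, 0.5, -0.7]
opening: 0.004
grip_force: 0.0
```

Emit:
{"api": "arm_command", "payload": {
  "deltas": "-0.012 0 0 0 0 0; -0.024 0 0 0 0 0; -0.036 0 0 0 0 0; -0.048 0 0 0 0 0; -0.06 0 0 0 0 0; -0.072 0 0 0 0 0; -0.084 0 0 0 0 0; -0.096 0 0 0 0 0"
}}

```text
time: 8.48
ee_pos: [0.526, 0.2487, 0.1326]
orientation: [-0.0, 0.998, 0.07, 0.0]
wrist_force: [2.1, 1.2, 1.8]
opening: 0.001
grip_force: 1.1
```

```bash
python3 - <<'E'
from m import *
need(np.r_[PK-.018*ey,.131])
p,_,_=pose();print((p[:2]-PK)@ey)
c=cam("scene");P=cloud(c);im=c["image"]
cv2.imwrite('pics/s3.png',cv2.resize(im[180:310,170:340,::-1],None,fx=4,fy=4))
E
```

```text
t 8.475 p [0.526  0.2487 0.1326] open 0.0007911172961264788 F [2.12 1.16 1.82]
[0.5086 0.2459 0.131 ] [-0.0234  0.0004  0.0021] [-0.0002 -0.0003  0.0001]
-0.035549449815085066
```

View pics/s3.png

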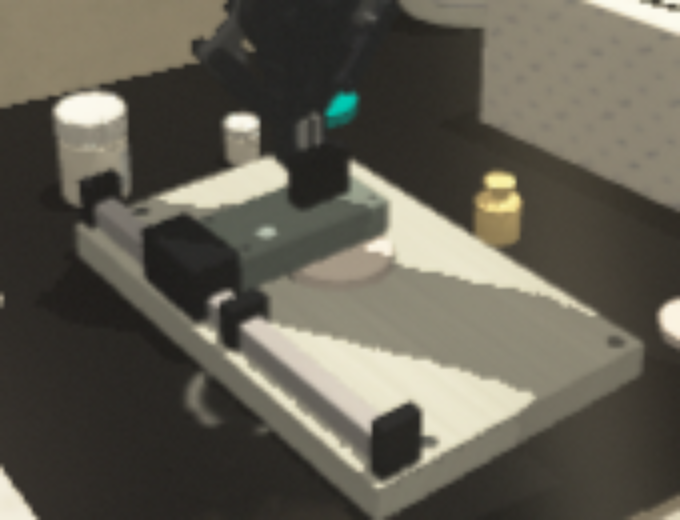

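The head slides and clears the seated disc; the carriage (crop (190,265)) is nearing the stop collar (243,318).

Emit:
{"api": "arm_command", "payload": {
  "deltas": "-0.006 0 0 0 0 0; -0.012 0 0 0 0 0; -0.016 0 0 0 0 0; -0.019 0 0 0 0 0; -0.019 0 0 0 0 0"
}}

```text
time: 9.15
ee_pos: [0.5117, 0.2463, 0.1321]
orientation: [0.0, 0.998, 0.07, -0.001]
wrist_force: [1.1, 0.8, 0.3]
opening: -0.002
grip_force: 0.5
```

Emit:
{"api": "arm_command", "payload": {
  "deltas": "-0.003 0 0 0 0 0; -0.005 0 0 0 0 0; -0.005 0 0 0 0 0"
}}

```text
time: 9.52
ee_pos: [0.5094, 0.2458, 0.1322]
orientation: [-0.0, 0.998, 0.07, 0.001]
wrist_force: [3.6, 0.9, -4.0]
opening: -0.001
grip_force: 2.4
```

```bash
python3 -c "
from m import *
p,_,s=pose();print((p[:2]-PK)@ey,s['wrist_force'][:2]@ey)"
```

```text
-0.018760256828001167 -3.731224185553074
```

Emit:
{"api": "arm_command", "payload": {
  "deltas": "-0.003 0 0 0 0 0; -0.005 0 0 0 0 0; -0.005 0 0 0 0 0"
}}

```text
time: 9.9
ee_pos: [0.5089, 0.2455, 0.1329]
orientation: [-0.002, 0.998, 0.07, 0.004]
wrist_force: [11.4, 3.3, -8.1]
opening: 0.006
grip_force: 5.4
```

```bash
python3 -c "
from m import *
p,_,s=pose();print((p[:2]-PK)@ey,s['wrist_force'][:2]@ey)"
```

```text
-0.0182276920617605 -11.722849847960886
```

The force rises while the position holds, so the head is at the stop. I back off, then go up and away.

Emit:
{"api": "arm_command", "payload": {
  "deltas": "0.015 0 0 0 0 0; 0.035 0 0 0 0 0; 0.05 0 0 0 0 0; 0.05 0 -0.06 0 0 0; 0.05 0 -0.12 0 0 0; 0.05 0.08 -0.2 0 0 0; 0.05 0.16 -0.2 0 0 0; 0.05 0.24 -0.2 0 0 0"
}}

```text
time: 10.9
ee_pos: [0.5665, 0.0838, 0.284]
orientation: [-0.0, 0.997, 0.071, 0.002]
wrist_force: [-0.2, -0.6, -0.4]
opening: 0.003
grip_force: 0.0
```

Emit:
{"api": "arm_command", "payload": {
  "deltas": "0 0.08 0 0 0 0; 0 0.16 0 0 0 0; 0 0.2 0 0 0 0; 0 0.2 0 0 0 0; 0 0.2 0 0 0 0"
}}

```text
time: 11.52
ee_pos: [0.5865, -0.0623, 0.2817]
orientation: [-0.001, 0.997, 0.071, -0.0]
wrist_force: [-0.3, 1.1, 1.0]
opening: 0.002
grip_force: 0.0
```

```bash
python3 - <<'E'
from m import *
c=cam("top");cv2.imwrite('pics/t4.png',c['image'][...,::-1])
P=cloud(c);d=P[...,:2]-PK
f=(P[...,2]>.07)&(P[...,2]<.09)&(np.hypot(d[...,0],d[...,1])<.05);v,u=np.nonzero(f);q=ray(c,(u.mean(),v.mean()),.082)[:2]-PK
print("grip rel pocket",f.sum(),q@ex,q@ey)
c2=cam("scene");P=cloud(c2);d=P[...,:2]-PK;a=d@ey;f=(np.hypot(d[...,0],d[...,1])<.03)&(a>.026)&(P[...,2]<.04);print("disc edge z",np.percentile(P[f][:,2],[10,50,90]) if f.any() else None)
need()
E
```

```text
grip rel pocket 109 0.00012841826824814344 -0.00035763828657609176
disc edge z [0.01833785 0.02202117 0.0254851 ]
t 11.625 p [ 0.5865 -0.0612  0.2818] open -0.0007488805995053678 F [ 0.34 -0.68 -0.45]
```

View pics/t4.png

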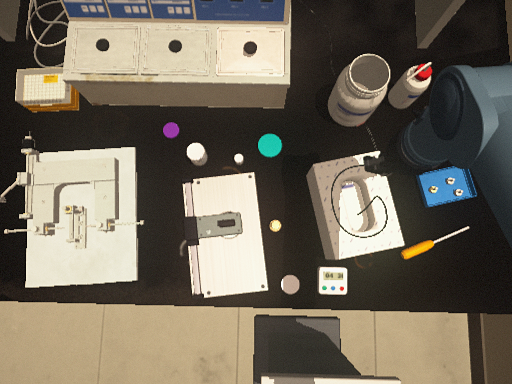

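The head stands over the pocket, with the grip at (229,224) and within 0.4 mm of its centre. The small things are where they were, and the arm is clear.

```bash
python3 -c "
from plant import bot
print(bot.close_job())"
```

```text
the job is handed in; nothing more can be done
None
```

The job is handed in: the disc was slid along the plate into the pocket and sits fully down, and the head is drawn to the stop over it and let go, with the surrounding things left where they were.

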